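# Sweep the spring clips into the desk scoop

### The arm

A 7-joint arm with a two-finger parallel gripper is mounted at the origin on the work surface; the furniture and walls round the work are solid. World frame = base frame: x ahead of the robot, y to its left, z up, the work surface at z = 0. Lengths are in m, angles in rad, forces in N, time in s.
With the tool pointing down it reaches from about 0.4 to 0.85 m from the base axis. Payload 6.9 kg.
Tool frame: the origin (TCP) lies between the finger pads; the fingertips stand 19 mm ahead of it and the grasp point (between the pads) is the TCP; z points along the fingers, y is the direction in which the jaws open and shut (so a half turn about z gives the same grasp; the last joint's range is limited). The gripper opens to 85 mm and grips with 20 to 120 N. Pads are 22 mm wide; open, the fingers measure 114 mm over their backs; the gripper's body (76 mm by 85 mm) begins 54 mm behind the grasp point. The pads swing forward as they close: fully open they stand 13 mm farther back than shut.
Start: joints at [1.339, 0.507, -0.238, 1.5, 0.126, 1.149, -0.155], TCP at [0.207, -0.59, 0.25] pointing down, gripper open.
Joint ranges: [-3.08, 3.08], [-0.24, 2.05], [-1.43, 1.35], [0, 2.5], [-1.52, 4.66], [0.17, 1.96], [-2.89, 2.89]. Speed limits (rad/s): [2.39, 2.39, 3.14, 3.14, 3.14, 3.14, 3.14].

### API

Orientations are given as a unit quaternion [x, y, z, w].
In Python, from cell import bot, cams gives the robot as it stands.
- The arm moves only by the tool servo_tool, never from a script. Its argument "increments" is a list that holds one entry, the list of rows, each a list of 7 numbers: the closure, from 0 (fully open) to 1 (shut), then the shift along the tool's x, y, z in cm, then the turn, a rotation vector about the tool's x, y, z in degrees. A call has 1 to 5 rows; each row shifts and turns the commanded pose from where the row before left it, along the tool's axes as they then stand; what a row does not reach is not made up. A row lasts 1/12 s, in which the tool goes at most 41.7 mm and 7.16 degrees, less where a joint would pass 70% of its speed; a pose out of reach is approached as far as the arm can. A call with a gripper value outside its range is refused whole. The fingers move at their own pace and stop on an object; the grip force is fixed at half the most. Time passes only in rows, so rows that do not move let the fingers close. It gives the time, the measured TCP pose, the force and the opening at its end, in the units of the state.
- bot.get_obs(): the state, without advancing time (a new reading comes with each control period).
- cams.snapshot(name): name is "scene" or "top" or "wrist"; returns a dict with "pixels" (400x640x3 uint8, blue, green, red), "fovy" (degrees; the focal length in pixels is half the picture's height over the tangent of half this angle, whatever the lens; pixels are square), "cx", "cy" (the principal point, pixels), "D" ([k1, k2, p1, p2, k3] as OpenCV has them; the pictures are not rectified), "R" (3x3) and "t" (3): a world point X has camera coordinates R X + t; the wrist camera has in their place "tool_from_camera" (4x4, takes a point from camera to tool coordinates, whose origin is the TCP and whose axes are the flange's). Camera axes: x right, y down, z forward; pixel columns grow to the right and rows downward; lengths in m; the calibration is good to about 2 mm. A picture is of the moment at which its call begins: read the wrist's pose just before it. There is no depth.
- bot.sign_off(): hands the job in, once; it reports no verdict.
The state is a dict: "time_s": time; "joint_positions": joint angles; "qvel": joint speeds; "tau": joint torques, N m; "tool_pos": TCP position; "ee_rot": TCP orientation; "force": force on the tool from outside, world axes, zero at the start; "ft_torque": the same for the moment, N m; "finger_gap": opening from 0.0 (shut) to 1.0 (fully open).
Only numpy, scipy, OpenCV 4.12 (cv2) and the standard library are available. Lean on these libraries where they do the work, as an engineer would, in place of code of your own. Each camera call takes 0.05 s, during which the arm holds its last target.

### The job

Clear the nail table: with the fingertips, sweep the three loose spring clips along the table top and in through the open front of the low metal scoop, until every clip lies wholly inside it, behind the front edge of its lip. Only push them - do not pick any clip up - and leave the small black-lidded pigment jar among them, the white jar lid and the little glass dish where they stand.

Things in the scene. Friction and masses are not known exactly. Their poses are not given: they have to be found in the camera images.
- scoop: Low catch tray of bare sheet metal, fixed to the table, open at the front. Origin: on the table under it; own +y points out of the open front. Floor 2 mm thick, between side walls at x = -85 and 85 mm, from the back wall (y = -65 mm) to the lip edge (y = +60 mm); its last 16 mm bevel down to the table. Walls 30 mm high; the last 30 mm of the sides step down to 14 mm.
- scoop_lip (a point): Middle of the front edge of the scoop's open mouth (60 mm along the scoop's +y from its origin), 2 mm above the table; axes as the scoop's.
- clip_a: One of three identical plastic spring clips (teal, peg-like), 54 mm long, 16 mm wide, 17 mm high, lying on the table, free to slide, about 15 g. Origin: centre of the underside; its length runs along its own y.
- clip_a_end1 (a point): Point by one end of that clip: 25 mm along its +y, 8 mm up.
- clip_a_end2 (a point): Point by the other end of that clip: 25 mm along its -y, 8 mm up.
- clip_b: One of three identical plastic spring clips (teal, peg-like), 54 mm long, 16 mm wide, 17 mm high, lying on the table, free to slide, about 15 g. Origin: centre of the underside; its length runs along its own y.
- clip_b_end1 (a point): Point by one end of that clip: 25 mm along its +y, 8 mm up.
- clip_b_end2 (a point): Point by the other end of that clip: 25 mm along its -y, 8 mm up.
- clip_c: One of three identical plastic spring clips (teal, peg-like), 54 mm long, 16 mm wide, 17 mm high, lying on the table, free to slide, about 15 g. Origin: centre of the underside; its length runs along its own y.
- clip_c_end1 (a point): Point by one end of that clip: 25 mm along its +y, 8 mm up.
- clip_c_end2 (a point): Point by the other end of that clip: 25 mm along its -y, 8 mm up.
- pigment_jar: Small closed pigment jar with a black lid, 32 mm diameter, 23 mm high, about 40 g, standing loose beside the clips; not to be moved. Origin: centre of its underside.
- jar_lid: White screw lid, 52 mm diameter, 14 mm high, lying loose on the table to the left of the clips; not to be moved. Origin: centre of its underside.
- dappen_dish: Small glass dish, 52 mm across, 21 mm high, standing loose to the left of the clips; not to be moved. Origin: centre of its underside.

How it is judged:
At the end, for the whole second after the job is handed in: Both ends of every clip lie inside the scoop: behind the lip's front edge (58 mm or less from the scoop's origin), between the walls, below 40 mm; clips at rest; pigment jar, jar lid and glass dish upright (within 0.2 rad) and within 20 mm of where they stood (y of clip_a_end1 in the frame of scoop between -0.07 and 0.058 m and x of clip_a_end1 in the frame of scoop between -0.09 and 0.09 m and height (world z) of each of clip_a_end1, clip_a_end2, clip_b_end1, clip_b_end2, clip_c_end1, clip_c_end2 below 0.04 m and y of clip_a_end2 in the frame of scoop between -0.07 and 0.058 m and x of clip_a_end2 in the frame of scoop between -0.09 and 0.09 m and linear speed of each of clip_a, clip_b, clip_c below 0.02 m/s and y of clip_b_end1 in the frame of scoop between -0.07 and 0.058 m and x of clip_b_end1 in the frame of scoop between -0.09 and 0.09 m and y of clip_b_end2 in the frame of scoop between -0.07 and 0.058 m and x of clip_b_end2 in the frame of scoop between -0.09 and 0.09 m and y of clip_c_end1 in the frame of scoop between -0.07 and 0.058 m and x of clip_c_end1 in the frame of scoop between -0.09 and 0.09 m and y of clip_c_end2 in the frame of scoop between -0.07 and 0.058 m and x of clip_c_end2 in the frame of scoop between -0.09 and 0.09 m and distance of each of pigment_jar, jar_lid, dappen_dish from where it was at the start of the episode below 0.02 m and angle between each of pigment_jar, jar_lid, dappen_dish's own z axis and vertical below 0.2 rad); the robot touches nothing.
It fails at once if a clip is lifted off the surface (origin over 28 mm high) (height (world z) of any of clip_a, clip_b, clip_c above 0.028 m).
It fails at once if the pigment jar is shifted by more than 20 mm (distance of pigment_jar from where it was at the start of the episode above 0.02 m).
It fails at once if the jar lid is shifted by more than 20 mm (distance of jar_lid from where it was at the start of the episode above 0.02 m).
It fails at once if the glass dish is shifted by more than 20 mm (distance of dappen_dish from where it was at the start of the episode above 0.02 m).
It also fails if it takes over 61 s, if anything falls off the work surface, if the arm or the gripper's body presses on something with over 40 N, if the wrist force passes 120 N, or if a joint passes its speed limit or range.

## Working session

There is one attempt and no reset: what is moved stays moved. The work goes in short steps, Python scripts to look and compute and a tool call to move; the robot and the scene stay as the last step left them, time stands still between calls to the robot, and variables do not carry over. Pictures are saved under pics/ and viewed, and the job is handed in when it is done.

Besides the shell and the picture viewer there is one more tool, called after "Request:" as name(argument=value, ...), one argument or row to a line, values as JSON. servo_tool: Moves the arm, as the interface text tells. Its arguments: {"type":"object","properties":{"increments":{"type":"array","items":{"type":"array","items":{"type":"array","items":{"type":"number"}}}}},"required":["increments"]}

```bash
mkdir -p pics; ls; python3 - <<'E'
from cell import bot,cams
import cv2
o=bot.get_obs();print({k:o[k] for k in('time_s','tool_pos','ee_rot','force','finger_gap')})
for n in('top','scene','wrist'):
    s=cams.snapshot(n);cv2.imwrite(f'pics/{n}0.png',s['pixels'])
    print(n,s['fovy'],s['cx'],s['cy'],s['D'],s.get('R'),s.get('t'),s.get('tool_from_camera'))
E
```

```text
pics
{'time_s': 0.0, 'tool_pos': array([ 0.20692877, -0.58926189,  0.24944281]), 'ee_rot': array([ 9.85762995e-01,  1.68138532e-01, -1.63092968e-04, -8.51152558e-04]), 'force': array([-0.26979635,  0.22086753,  0.38558175]), 'finger_gap': 0.9978504479308937}
top 57.420254590660065 320.22982700643854 207.91783661678983 [-0.018801  0.        0.        0.        0.      ] [[ 0.07507165 -0.99716744  0.00462105]
 [-0.97052172 -0.07412839 -0.22933071]
 [ 0.22902367  0.01273141 -0.97333759]] [-0.02068608  0.47945058  0.7776868 ] None
scene 46.26033620677479 325.03995300997104 196.86132615313267 [-0.02825862  0.          0.          0.          0.        ] [[ 0.70231052 -0.71163065 -0.01848629]
 [-0.4298759  -0.40326061 -0.80782893]
 [ 0.56742104  0.57529357 -0.58912704]] [-0.33755066  0.26598641  0.67538678] None
wrist 71.19999163017332 320.8053248302885 204.73880621304838 [-0.00491123  0.          0.          0.          0.        ] None None [[-8.38815484e-04 -9.65117958e-01 -2.61814102e-01  6.68456516e-02]
 [ 9.99999315e-01 -5.95908997e-04 -1.00717430e-03  3.86114052e-04]
 [ 8.16024626e-04 -2.61814767e-01  9.65117797e-01 -1.25169880e-01]
 [ 0.00000000e+00  0.00000000e+00  0.00000000e+00  1.00000000e+00]]
```

View pics/top0.png

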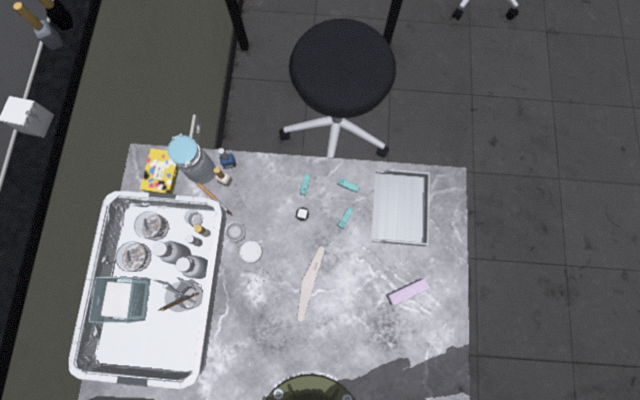

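View pics/scene0.png

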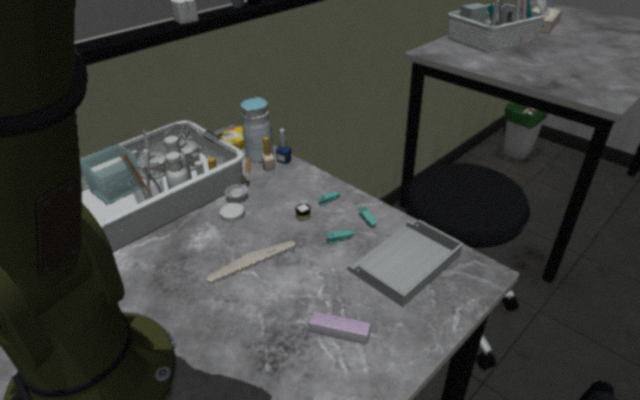

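View pics/wrist0.png

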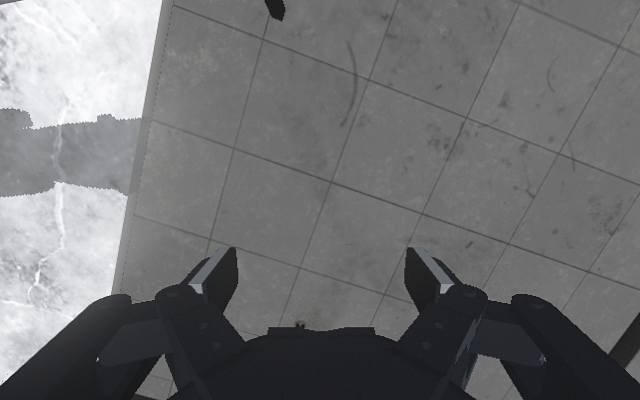

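The top view shows the clips at about (305,184), (348,185) and (345,218). The jar is at (302,213), the dish at (235,232) and the lid at (250,252). The scoop is centred near (400,207) with its mouth facing left in the image (world +y).

```bash
cat > h.py <<'E'
import numpy as np,cv2
from cell import bot,cams
def K(s):
    f=200/np.tan(np.radians(s['fovy']/2));return np.array([[f,0,s['cx']],[0,f,s['cy']],[0,0,1]])
def ray(s,uv,z):
    uv=np.asarray(uv,float).reshape(-1,1,2)
    n=cv2.undistortPoints(uv,K(s),np.array(s['D'])).reshape(-1,2)
    d=np.c_[n,np.ones(len(n))]@s['R'];c=-s['R'].T@s['t']
    return c+d*((z-c[2])/d[:,2])[:,None]
def px(s,P):
    return cv2.projectPoints(np.asarray(P,float).reshape(-1,1,3),cv2.Rodrigues(np.array(s['R']))[0],np.array(s['t']),K(s),np.array(s['D']))[0].reshape(-1,2)
def teal(s):
    h=cv2.cvtColor(s['pixels'],cv2.COLOR_BGR2HSV)
    m=cv2.inRange(h,(78,90,60),(98,255,255))
    return m
def clips(s,zt=0.010,region=((.4,.95),(-.5,.3))):
    m=teal(s);out=[]
    for c in cv2.findContours(m,cv2.RETR_EXTERNAL,cv2.CHAIN_APPROX_NONE)[0]:
        if cv2.contourArea(c)<12: continue
        mm=np.zeros_like(m);cv2.drawContours(mm,[c],-1,255,-1)
        ys,xs=np.nonzero(mm);P=ray(s,np.c_[xs,ys],zt)[:,:2]
        cc=P.mean(0)
        if not(region[0][0]<cc[0]<region[0][1] and region[1][0]<cc[1]<region[1][1]):continue
        q=P.astype(np.float32);(ctr,sz,an)=cv2.minAreaRect(q)
        w,v=np.linalg.eigh(np.cov((P-cc).T));a=v[:,1]
        e=(P-cc)@a
        out.append((cc,np.degrees(np.arctan2(a[1],a[0]))%180,e.min(),e.max(),sorted(sz),len(P)))
    return out
def show(n,tag,crop=None,k=3):
    s=cams.snapshot(n);im=s['pixels']
    if crop: x0,x1,y0,y1=crop;im=cv2.resize(im[y0:y1,x0:x1],None,fx=k,fy=k,interpolation=cv2.INTER_CUBIC)
    cv2.imwrite(f'pics/{tag}.png',im);return s
E
python3 - <<'E'
from h import *
np.set_printoptions(precision=4,suppress=True)
s=show('top','top1',(220,460,140,280))
for n in ('top','scene'):
    t=s if n=='top' else cams.snapshot(n)
    print(n)
    for c in clips(t): print(c)
# known-ish points
print(ray(s,[[302,214],[235,232],[250,252]],0.01))
E
```

```text
top
scene
(array([ 0.4696, -0.048 ]), np.float64(156.68769025754366), np.float64(-0.026810072854220553), np.float64(0.024648986686516133), [0.024698656052350998, 0.05010175704956055], 172)
(array([ 0.5533, -0.0496]), np.float64(63.523212549536666), np.float64(-0.028264770299154727), np.float64(0.029367062588325946), [0.017812643200159073, 0.056154873222112656], 118)
(array([0.5457, 0.0547]), np.float64(179.4513491278757), np.float64(-0.026352664837472325), np.float64(0.027029008215468657), [0.021524252369999886, 0.05309505760669708], 110)
[[0.4721 0.0587 0.01  ]
 [0.4164 0.2136 0.01  ]
 [0.372  0.1724 0.01  ]]
```

View pics/top1.png

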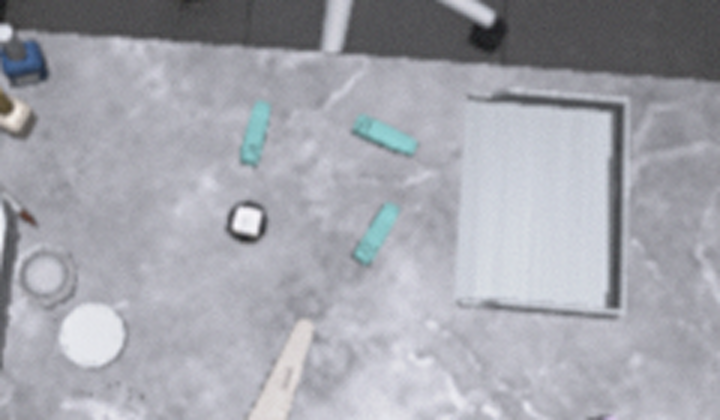

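```bash
sed -i 's/(78,90,60),(98,255,255)/(75,60,50),(100,255,255)/' h.py; python3 - <<'E'
from h import *
np.set_printoptions(precision=4,suppress=True)
s=cams.snapshot('top')
h=cv2.cvtColor(s['pixels'],cv2.COLOR_BGR2HSV);print(h[184,305],h[218,345],h[186,348])
for c in clips(s): print(c)
L=lambda a,z:ray(s,np.array(a)/3+[220,140],z)
print('jar',L([[247,221]],.012),'dish',L([[47,275]],.01),'lid',L([[92,335]],.014))
print('mouth',L([[468,97],[457,303]],.0),'backtop',L([[628,98],[620,314]],.03),'bottom back floor',L([[610,110],[607,308]],.002))
print('table edge',L([[100,35],[400,57],[700,78]],0),'file tip',L([[308,322],[318,340]],0))
print('px of mouth',px(s,[[.56,-.12,0]]))
# right-bottom objects
E
```

```text
[ 92  76 199] [ 92  73 203] [ 91  75 210]
(array([ 0.4711, -0.0446]), np.float64(153.23698498753134), np.float64(-0.026787474428619108), np.float64(0.024593129988730554), [0.01355725061148405, 0.051386039704084396], 115)
(array([ 0.5538, -0.0463]), np.float64(69.3298808628725), np.float64(-0.02639767995238527), np.float64(0.024218528139561428), [0.016001863405108452, 0.05048932880163193], 125)
(array([0.5475, 0.0584]), np.float64(171.85057401954018), np.float64(-0.026290303098500348), np.float64(0.02564212375081435), [0.013973936438560486, 0.05196875333786011], 111)
jar [[0.4726 0.0579 0.012 ]] dish [[0.4173 0.2121 0.01  ]] lid [[0.3725 0.1702 0.014 ]]
mouth [[ 0.5945 -0.1158  0.    ]
 [ 0.4212 -0.114   0.    ]] backtop [[ 0.5931 -0.2405  0.03  ]
 [ 0.4175 -0.2355  0.03  ]] bottom back floor [[ 0.5916 -0.2338  0.002 ]
 [ 0.4259 -0.2331  0.002 ]]
table edge [[ 0.6258  0.1962  0.    ]
 [ 0.6255 -0.0574  0.    ]
 [ 0.6265 -0.3098  0.    ]] file tip [[ 0.3971  0.0033  0.    ]
 [ 0.3835 -0.0056  0.    ]]
px of mouth [[377.1339 185.6644]]
```

Request:
servo_tool(
  increments=[
    [[0.6,0,0,0,0,0,-7],[0.6,0,0,0,0,0,-7],[0.6,0,0,0,0,0,-7],[0.6,0,0,0,0,0,-7],[0.6,0,0,0,0,0,-7]],
  ],
)

```text
time_s: 0.72
tool_pos: [0.2071, -0.5896, 0.2502]
ee_rot: [0.888, 0.459, -0.0, -0.0]
force: [-0.5, -0.7, 1.3]
finger_gap: 0.399
```

Request:
servo_tool(
  increments=[
    [[0.6,0,0,0,0,0,-7],[0.6,0,0,0,0,0,-7],[0.6,0,0,0,0,0,-7],[0.6,0,0,0,0,0,-7],[0.6,0,0,0,0,0,-7]],
  ],
)

```text
time_s: 1.13
tool_pos: [0.207, -0.5897, 0.2502]
ee_rot: [0.709, 0.705, -0.0, -0.0]
force: [0.1, -0.6, 0.2]
finger_gap: 0.398
```

Request:
servo_tool(
  increments=[
    [[0.6,2.95,1.32,0,0,0,0],[0.6,2.95,1.32,0,0,0,0],[0.6,2.95,1.32,0,0,0,0],[0.6,2.95,1.32,0,0,0,0],[0.6,2.95,1.32,0,0,0,0]],
  ],
)

```text
time_s: 1.55
tool_pos: [0.2751, -0.4415, 0.2503]
ee_rot: [0.711, 0.703, 0.0, 0.0]
force: [0.9, -0.3, 0.4]
finger_gap: 0.402
```

Request:
servo_tool(
  increments=[
    [[0.6,2.95,1.32,0,0,0,0],[0.6,2.95,1.32,0,0,0,0],[0.6,2.95,1.32,0,0,0,0],[0.6,2.95,1.32,0,0,0,0],[0.6,2.95,1.32,0,0,0,0]],
  ],
)

```text
time_s: 1.97
tool_pos: [0.3428, -0.2948, 0.2505]
ee_rot: [0.711, 0.703, -0.0, 0.0]
force: [1.2, -0.4, -0.6]
finger_gap: 0.395
```

Request:
servo_tool(
  increments=[
    [[0.6,2.95,1.32,0,0,0,0],[0.6,2.95,1.32,0,0,0,0],[0.6,2.95,1.32,0,0,0,0],[0.6,2.95,1.32,0,0,0,0],[0.6,2.95,1.32,0,0,0,0]],
  ],
)

```text
time_s: 2.38
tool_pos: [0.4105, -0.148, 0.2505]
ee_rot: [0.711, 0.703, -0.0, 0.0]
force: [-0.4, -0.9, 0.0]
finger_gap: 0.399
```

Request:
servo_tool(
  increments=[
    [[0.6,2.95,1.32,0,0,0,0],[0.6,2.95,1.32,0,0,0,0],[0.6,2.95,1.32,0,0,0,0],[0.6,2.95,1.32,0,0,0,0],[0.6,2.95,1.32,0,0,0,0]],
  ],
)

```text
time_s: 2.8
tool_pos: [0.4782, -0.0013, 0.2504]
ee_rot: [0.711, 0.703, 0.0, 0.0]
force: [-0.3, -0.4, -0.8]
finger_gap: 0.397
```

```bash
python3 - <<'E'
from h import *
from scipy.spatial.transform import Rotation as Ro
np.set_printoptions(precision=4,suppress=True)
o=bot.get_obs();s=show('wrist','w1')
T=np.eye(4);T[:3,:3]=Ro.from_quat(o['ee_rot']).as_matrix();T[:3,3]=o['tool_pos']
M=np.linalg.inv(T@s['tool_from_camera']);s['R'],s['t']=M[:3,:3],M[:3,3]
for c in clips(s): print(c)
print(T[:3,:3],o['tool_pos'])
# pixel of tool points
for P in ([0,.02,.019],[0,.02,.006],[.011,.02,.019],[0,-.02,.019]):
    print(P,px(s,T[:3,:3]@P+T[:3,3]))
E
```

```text
(array([ 0.4732, -0.0457]), np.float64(153.96344530027312), np.float64(-0.027229104391330673), np.float64(0.024591033035869278), [0.016426928341388702, 0.05182596296072006], 397)
(array([ 0.5566, -0.0462]), np.float64(70.83310936520651), np.float64(-0.02770078117955889), np.float64(0.024536527845503395), [0.01805822364985943, 0.052223604172468185], 430)
(array([0.5502, 0.0583]), np.float64(171.67997035242533), np.float64(-0.027176125364373038), np.float64(0.02587918217748791), [0.012262055650353432, 0.05305613949894905], 394)
[[ 0.0116  0.9999  0.0004]
 [ 0.9999 -0.0116 -0.0003]
 [-0.0003  0.0004 -1.    ]] [ 0.4782 -0.0013  0.2504]
[0, 0.02, 0.019] [[355.2548 251.305 ]]
[0, 0.02, 0.006] [[358.2433 261.9495]]
[0.011, 0.02, 0.019] [[355.885  232.8568]]
[0, -0.02, 0.019] [[283.8192 251.3425]]
```

View pics/w1.png

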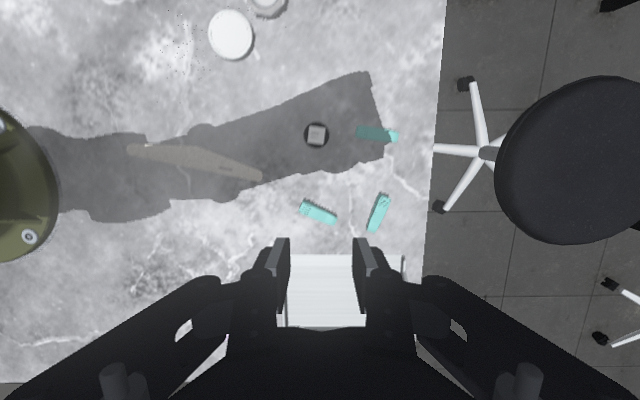

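Request:
servo_tool(
  increments=[
    [[0.6,0.2,-0.12,4,0,0,0.65],[0.6,0.2,-0.12,4,0,0,0],[0.6,0.2,-0.12,4,0,0,0],[0.6,0.2,-0.12,4,0,0,0],[0.6,0.2,-0.12,4,0,0,0]],
  ],
)

```text
time_s: 3.27
tool_pos: [0.4718, 0.0073, 0.0488]
ee_rot: [0.715, 0.699, 0.0, -0.0]
force: [1.1, -0.4, -0.0]
finger_gap: 0.401
```

Request:
servo_tool(
  increments=[
    [[0.6,0,0,1.3,0,0,0],[0.6,0,0,1,0,0,0],[0.6,0,0,0.3,0,0,0],[0.6,0,0,0,0,0,0]],
  ],
)

```text
time_s: 3.6
tool_pos: [0.4723, 0.0074, 0.0243]
ee_rot: [0.715, 0.699, 0.0, 0.0]
force: [-0.0, -0.2, 0.3]
finger_gap: 0.403
```

Request:
servo_tool(
  increments=[
    [[0.6,0,0,0.1,0,0,-1.3],[0.6,0,0,0.1,0,0,0],[0.6,0,0,0.0,0,0,0]],
  ],
)

```text
time_s: 3.85
tool_pos: [0.4727, 0.0072, 0.0232]
ee_rot: [0.707, 0.707, 0.001, 0.001]
force: [0.3, 0.1, 0.1]
finger_gap: 0.401
```

```bash
python3 - <<'E'
from h import *
show('scene','s2',(220,480,120,310))
E
```

```text
(no output)
```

View pics/s2.png

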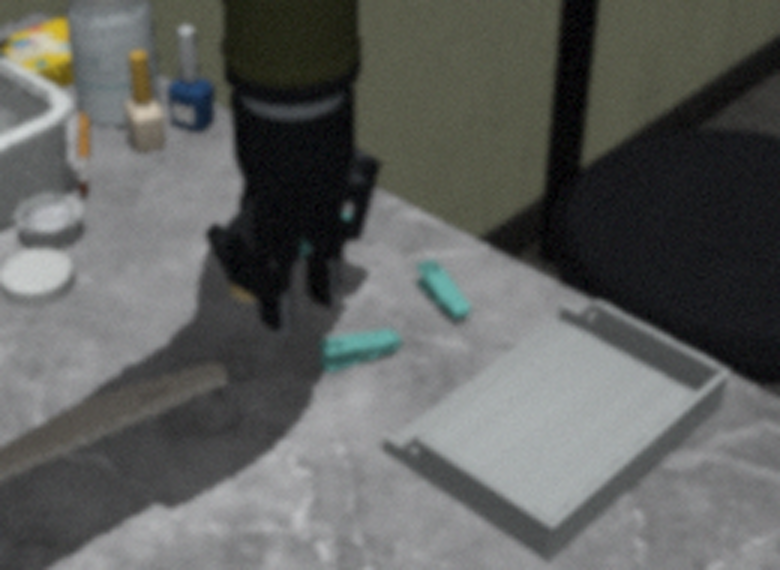

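Request:
servo_tool(
  increments=[
    [[0.6,-1,0,0,0,0,0],[0.6,-1,0,0,0,0,0],[0.6,-1,0,0,0,0,0],[0.6,-1,0,0,0,0,0],[0.6,-1,0,0,0,0,0]],
  ],
)

```text
time_s: 4.32
tool_pos: [0.4718, -0.0443, 0.0223]
ee_rot: [0.707, 0.707, -0.0, 0.0]
force: [-0.0, -0.4, 0.5]
finger_gap: 0.402
```

Request:
servo_tool(
  increments=[
    [[0.6,-1,0,0,0,0,0],[0.6,-1,0,0,0,0,0],[0.6,-1,0,0,0,0,0],[0.6,-1,0,0,0,0,0],[0.6,-1,0,0,0,0,0]],
  ],
)

```text
time_s: 4.73
tool_pos: [0.4719, -0.0936, 0.0223]
ee_rot: [0.707, 0.707, 0.0, -0.0]
force: [-0.7, 0.3, 0.6]
finger_gap: 0.403
```

```bash
python3 - <<'E'
from h import *
s=show('top','t3',(220,460,140,280))
for c in clips(s): print(c[:2])
show('scene','s3',(220,480,120,310))
E
```

```text
(array([ 0.55430459, -0.04319408]), np.float64(65.7999092711669))
(array([0.54716131, 0.05855051]), np.float64(171.78751201236793))
```

View pics/s3.png

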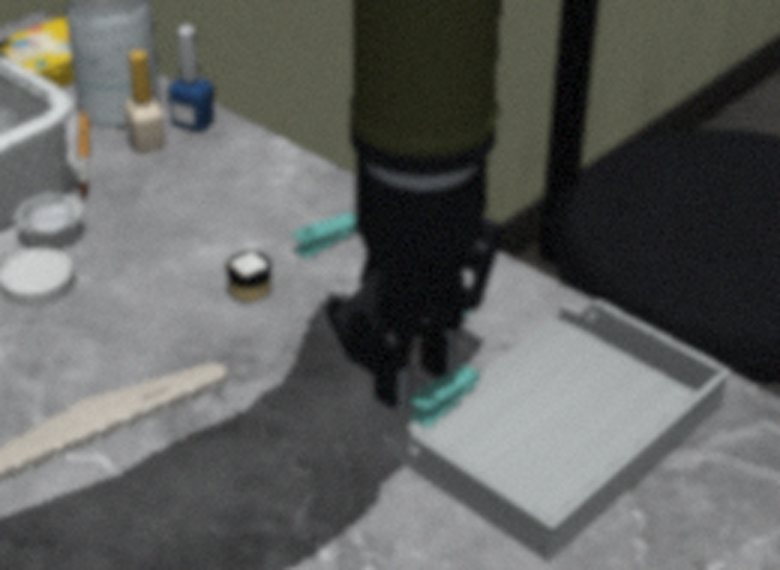

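Request:
servo_tool(
  increments=[
    [[0.6,-1,0,0,0,0,0],[0.6,-1,0,0,0,0,0],[0.6,-1,0,0,0,0,0],[0.6,-1,0,0,0,0,0],[0.6,-1,0,0,0,0,0]],
  ],
)

```text
time_s: 5.25
tool_pos: [0.4719, -0.1437, 0.0223]
ee_rot: [0.707, 0.707, -0.0, -0.0]
force: [-0.5, -0.2, -0.1]
finger_gap: 0.402
```

Request:
servo_tool(
  increments=[
    [[0.6,-1,0,0,0,0,0],[0.6,-1,0,0,0,0,0],[0.6,-1,0,0,0,0,0],[0.6,-0.8,0,0,0,0,0],[0.6,0,0,0,0,0,0]],
  ],
)

```text
time_s: 5.67
tool_pos: [0.4717, -0.183, 0.0221]
ee_rot: [0.708, 0.706, -0.0, 0.0]
force: [0.1, -1.2, -0.2]
finger_gap: 0.402
```

```bash
python3 - <<'E'
from h import *
s=show('top','t4',(220,460,140,280))
for c in clips(s): print(c[:2])
show('scene','s4',(220,480,120,310))
E
```

```text
(array([ 0.55367381, -0.04654338]), np.float64(69.95659531335983))
(array([0.54748985, 0.0585446 ]), np.float64(171.8494089777545))
```

View pics/s4.png

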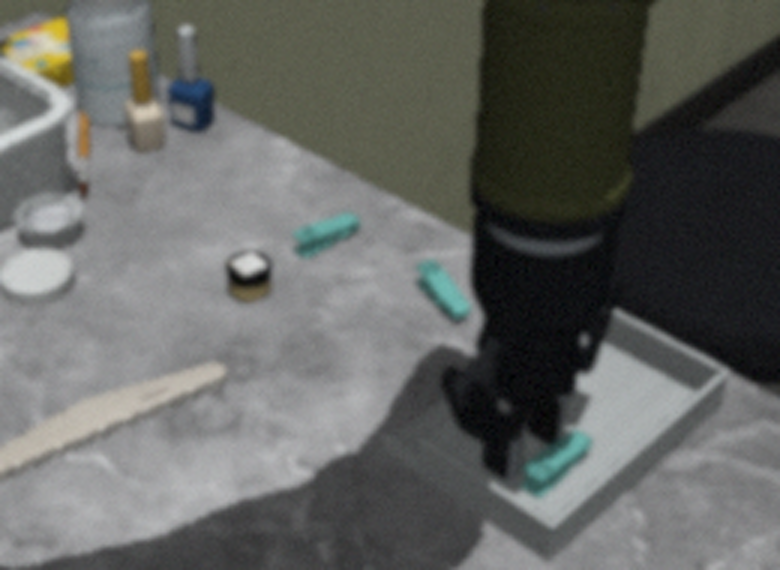

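Request:
servo_tool(
  increments=[
    [[0.6,1.5,0,0,0,0,0],[0.6,1,0,-3,0,0,0],[0.6,1,0,-3,0,0,0],[0.6,3.2,1.5,0,0,0,0],[0.6,3.2,1.5,0,0,0,0]],
  ],
)

```text
time_s: 6.18
tool_pos: [0.5025, -0.0819, 0.0839]
ee_rot: [0.708, 0.706, 0.0, 0.001]
force: [0.7, 1.3, -0.7]
finger_gap: 0.4
```

Request:
servo_tool(
  increments=[
    [[0.6,3.2,1.5,0,0,0,0],[0.6,3.2,1.5,0,0,0,0],[0.6,3.2,1.3,0,0,0,0],[0.6,0,0,3,0,0,0],[0.6,0,0,2.5,0,0,0]],
  ],
)

```text
time_s: 6.6
tool_pos: [0.5464, 0.0189, 0.0276]
ee_rot: [0.705, 0.709, 0.002, 0.001]
force: [-0.5, -1.2, -1.1]
finger_gap: 0.399
```

Request:
servo_tool(
  increments=[
    [[0.6,0,0,0.5,0,0,0],[0.6,0,0,0,0,0,0]],
  ],
)

```text
time_s: 6.77
tool_pos: [0.5434, 0.015, 0.0209]
ee_rot: [0.707, 0.708, -0.001, -0.001]
force: [-0.3, -0.4, -0.3]
finger_gap: 0.396
```

```bash
python3 - <<'E'
from h import *
s=show('top','t5',(220,460,140,280))
for c in clips(s): print(c[:2])
show('scene','s5',(220,480,120,310))
E
```

```text
(array([ 0.55379639, -0.04628316]), np.float64(69.40031349580904))
(array([0.5436293 , 0.05930077]), np.float64(175.12150244643172))
```

View pics/s5.png

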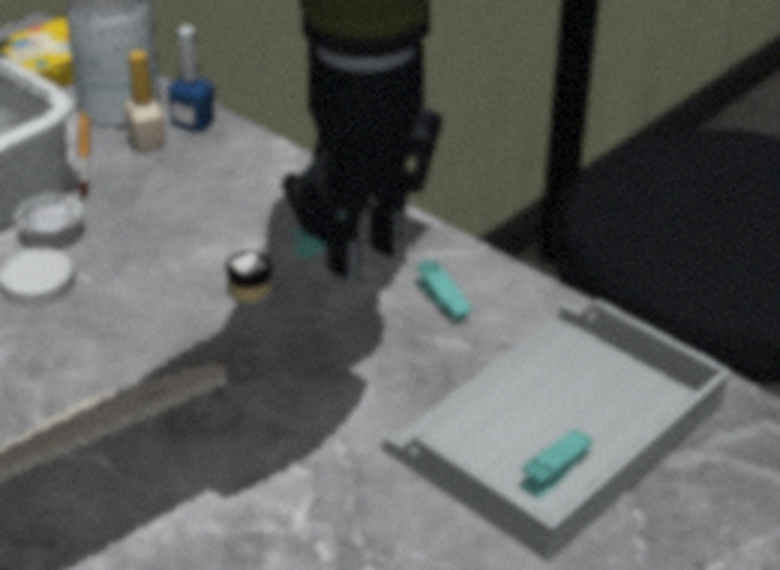

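Request:
servo_tool(
  increments=[
    [[0.6,-0.8,0.15,-0.15,0,0,0],[0.6,-1,0,0,0,0,0],[0.6,-1,0,0,0,0,0],[0.6,-1,0,0,0,0,0],[0.6,-1,0,0,0,0,0]],
  ],
)

```text
time_s: 7.28
tool_pos: [0.5465, -0.0356, 0.0242]
ee_rot: [0.708, 0.707, 0.0, 0.0]
force: [-0.3, -0.1, -0.7]
finger_gap: 0.401
```

Request:
servo_tool(
  increments=[
    [[0.6,-1,0,0,0,0,0],[0.6,-1,0,0,0,0,0],[0.6,-1,0,0,0,0,0]],
  ],
)

```text
time_s: 7.53
tool_pos: [0.5464, -0.0649, 0.0238]
ee_rot: [0.707, 0.707, -0.0, -0.0]
force: [0.1, -0.2, -0.3]
finger_gap: 0.397
```

```bash
python3 - <<'E'
from h import *
s=show('top','t6',(220,460,140,280))
for c in clips(s): print(c[:2])
show('scene','s6',(220,480,120,310))
E
```

```text
(array([ 0.47552671, -0.20042017]), np.float64(1.1122006212740985))
(array([ 0.52578929, -0.08687381]), np.float64(12.726343290463035))
(array([0.54748648, 0.05857202]), np.float64(171.55481297132548))
```

View pics/s6.png

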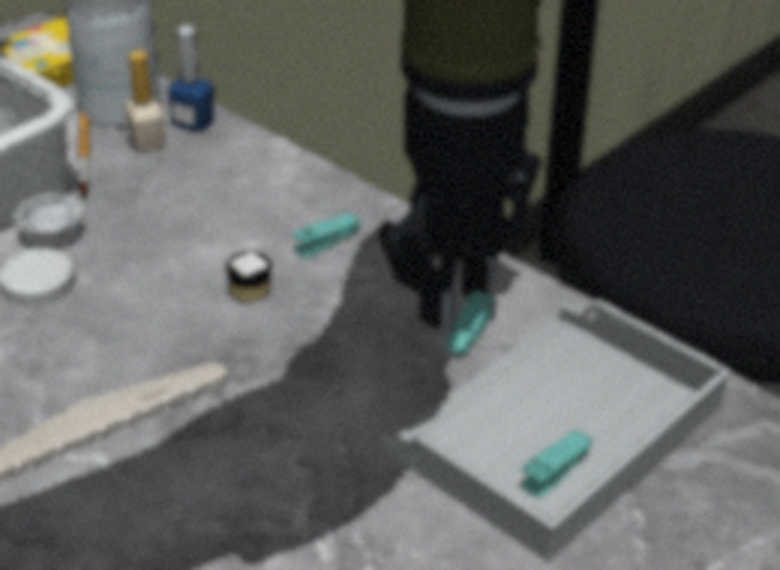

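View pics/t6.png

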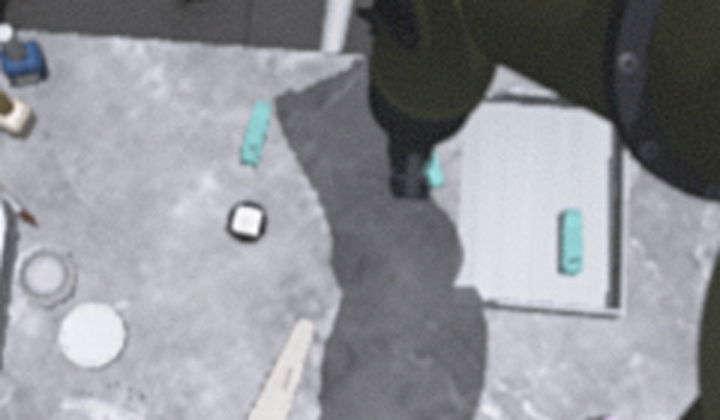

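Request:
servo_tool(
  increments=[
    [[0.6,-1,0,0,0,0,0],[0.6,-1,0,0,0,0,0],[0.6,-1,0,0,0,0,0],[0.6,-1,0,0,0,0,0],[0.6,-1,0,0,0,0,0]],
  ],
)

```text
time_s: 8.05
tool_pos: [0.5464, -0.1147, 0.0238]
ee_rot: [0.707, 0.707, -0.0, 0.0]
force: [-1.0, -0.3, 0.9]
finger_gap: 0.402
```

```bash
python3 - <<'E'
from h import *
s=show('top','t7',(220,460,140,280))
for c in clips(s): print(c[:2])
show('scene','s7',(220,480,120,310))
E
```

```text
(array([ 0.47530901, -0.20031201]), np.float64(0.8041001909059844))
(array([0.54740325, 0.0584543 ]), np.float64(171.64908762504987))
```

View pics/s7.png

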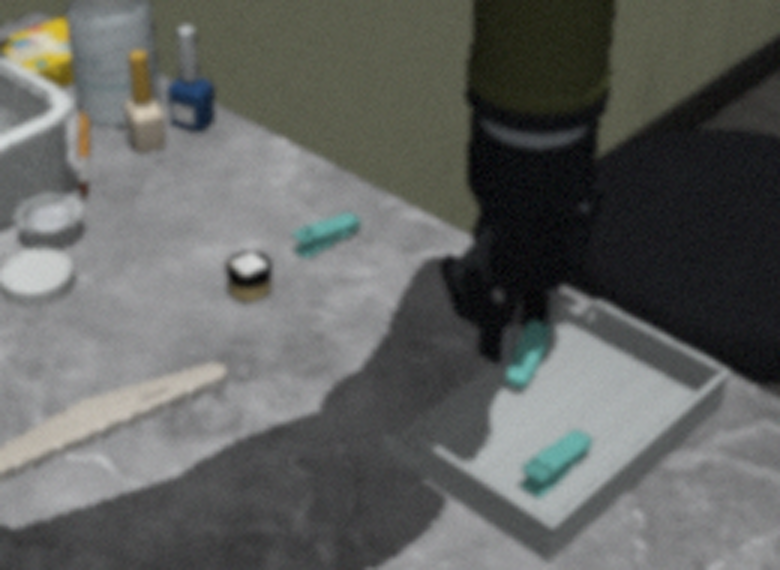

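Request:
servo_tool(
  increments=[
    [[0.6,-1,0,0,0,0,0],[0.6,-1,0,0,0,0,0],[0.6,-1,0,0,0,0,0],[0.6,-1,0,0,0,0,0],[0.6,-1,0,0,0,0,0]],
  ],
)

```text
time_s: 8.57
tool_pos: [0.5464, -0.1648, 0.0238]
ee_rot: [0.707, 0.707, -0.0, 0.0]
force: [0.4, 1.0, -0.1]
finger_gap: 0.399
```

Request:
servo_tool(
  increments=[
    [[0.6,-1,0,0,0,0,0],[0.6,-0.8,0,0,0,0,0],[0.6,0,0,0,0,0,0],[0.6,1.5,0,0,0,0,0],[0.6,1,0,-3,0,0,0]],
  ],
)

```text
time_s: 8.98
tool_pos: [0.5435, -0.156, 0.0498]
ee_rot: [0.707, 0.707, -0.002, -0.004]
force: [-0.0, -0.2, 0.4]
finger_gap: 0.4
```

```bash
python3 - <<'E'
from h import *
s=show('top','t8',(220,460,140,280))
for c in clips(s): print(c[:2])
show('scene','s8',(220,480,120,310))
E
```

```text
(array([ 0.47584404, -0.20032032]), np.float64(1.047123896462665))
(array([ 0.5320913, -0.2014497]), np.float64(17.285874208278358))
(array([0.54731224, 0.0584067 ]), np.float64(171.48777619716756))
```

View pics/s8.png

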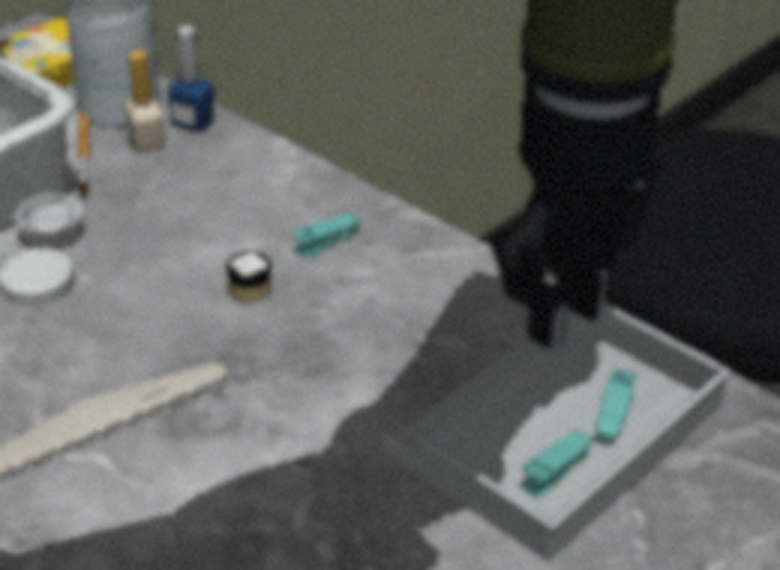

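Request:
servo_tool(
  increments=[
    [[0.6,1,0.1,-3,0,0,0],[0.6,3.5,0.1,0,0,0,0],[0.6,3.5,0.1,0,0,0,0],[0.6,3.5,0.1,0,0,0,0],[0.6,3.5,0,0,0,0,0]],
  ],
)

```text
time_s: 9.5
tool_pos: [0.5505, -0.0053, 0.0839]
ee_rot: [0.707, 0.707, 0.0, 0.0]
force: [-0.0, 0.7, 0.3]
finger_gap: 0.407
```

Request:
servo_tool(
  increments=[
    [[0.6,3.5,0,0,0,0,0],[0.6,3.5,0,0,0,0,0],[0.6,3,0,0,0,0,0],[0.6,0.5,0,0,0,0,0],[0.6,0,0,0,0,0,0]],
  ],
)

```text
time_s: 9.92
tool_pos: [0.5501, 0.1018, 0.084]
ee_rot: [0.705, 0.709, 0.001, -0.0]
force: [0.2, -0.4, 0.8]
finger_gap: 0.4
```

Request:
servo_tool(
  increments=[
    [[0.6,0,0,3,0,0,0],[0.6,0,0,2.2,0,0,0],[0.6,0,0,0.8,0,0,0],[0.6,0,0,0,0,0,0]],
  ],
)

```text
time_s: 10.25
tool_pos: [0.5493, 0.0964, 0.0219]
ee_rot: [0.708, 0.707, -0.002, -0.001]
force: [-0.3, -1.1, -0.2]
finger_gap: 0.4
```

Request:
servo_tool(
  increments=[
    [[0.6,-1,0,0,0,0,0],[0.6,-1,0,0,0,0,0],[0.6,-1,0,0,0,0,0],[0.6,-1,0,0,0,0,0],[0.6,-1,0,0,0,0,0]],
  ],
)

```text
time_s: 10.67
tool_pos: [0.5508, 0.0466, 0.0245]
ee_rot: [0.708, 0.707, 0.0, 0.001]
force: [0.9, 1.3, 1.1]
finger_gap: 0.402
```

```bash
python3 - <<'E'
from h import *
s=show('top','t9',(220,460,140,280))
for c in clips(s): print(c[:2])
show('scene','s9',(220,480,120,310))
E
```

```text
(array([0.54081529, 0.03022164]), np.float64(179.2575429274954))
```

View pics/s9.png

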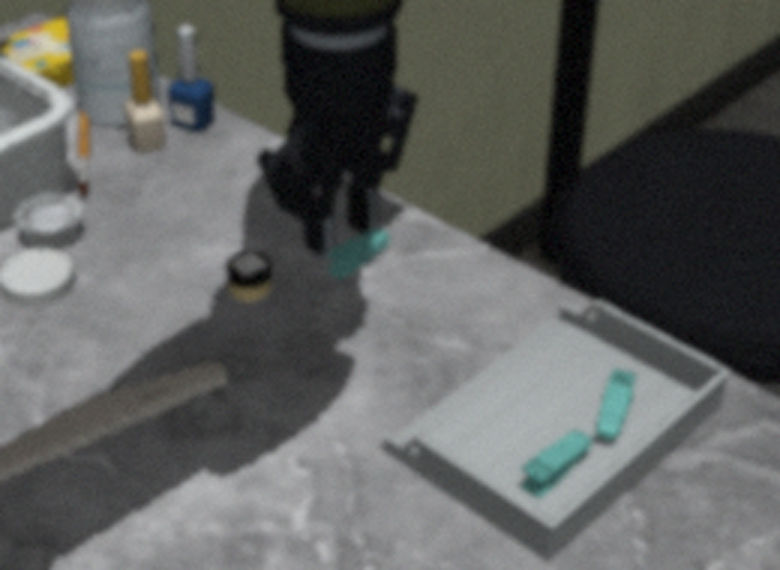

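Request:
servo_tool(
  increments=[
    [[0.6,-1,0,0,0,0,0],[0.6,-1,0,0,0,0,0],[0.6,-1,0,0,0,0,0],[0.6,-1,0,0,0,0,0],[0.6,-1,0,0,0,0,0]],
  ],
)

```text
time_s: 11.18
tool_pos: [0.5504, -0.0028, 0.0237]
ee_rot: [0.707, 0.707, -0.0, -0.0]
force: [0.4, -0.0, -0.2]
finger_gap: 0.398
```

Request:
servo_tool(
  increments=[
    [[0.6,-1,0,0,0,0,0],[0.6,-1,0,0,0,0,0],[0.6,-1,0,0,0,0,0],[0.6,-1,0,0,0,0,0],[0.6,-1,0,0,0,0,0]],
  ],
)

```text
time_s: 11.6
tool_pos: [0.5504, -0.0526, 0.0238]
ee_rot: [0.707, 0.707, 0.0, -0.0]
force: [-0.2, 0.5, -0.1]
finger_gap: 0.395
```

```bash
python3 - <<'E'
from h import *
show('scene','s10',(220,480,120,310))
E
```

```text
(no output)
```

View pics/s10.png

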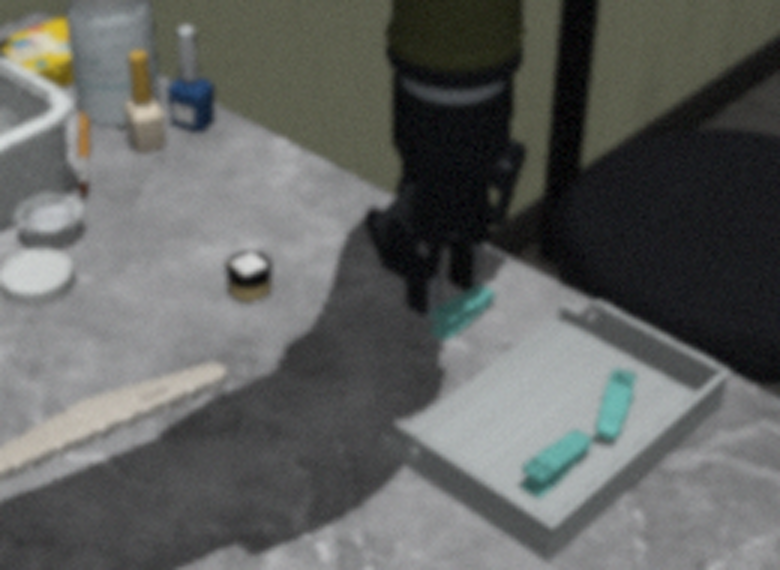

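Request:
servo_tool(
  increments=[
    [[0.6,-1,0,0,0,0,0],[0.6,-1,0,0,0,0,0],[0.6,-1,0,0,0,0,0],[0.6,-1,0,0,0,0,0],[0.6,-1,0,0,0,0,0]],
  ],
)

```text
time_s: 12.07
tool_pos: [0.5504, -0.1027, 0.0238]
ee_rot: [0.707, 0.707, -0.0, 0.0]
force: [-0.1, 0.2, 0.4]
finger_gap: 0.399
```

Request:
servo_tool(
  increments=[
    [[0.6,-1,0,0,0,0,0],[0.6,-1,0,0,0,0,0],[0.6,-1,0,0,0,0,0],[0.6,-0.6,0,0,0,0,0],[0.6,0,0,0,0,0,0]],
  ],
)

```text
time_s: 12.48
tool_pos: [0.5502, -0.1398, 0.0236]
ee_rot: [0.708, 0.706, -0.0, 0.0]
force: [-0.2, -0.1, 0.0]
finger_gap: 0.399
```

Request:
servo_tool(
  increments=[
    [[0.6,1.5,0,0,0,0,0],[0.6,1.5,0,-2,0,0,0],[0.6,2,0,-4,0,0,0],[0.6,3,0,-4,0,0,0],[0.6,3,0,-4,0,0,0]],
  ],
)

```text
time_s: 12.9
tool_pos: [0.55, -0.0375, 0.149]
ee_rot: [0.707, 0.707, 0.0, -0.001]
force: [0.8, -0.4, -0.7]
finger_gap: 0.402
```

Request:
servo_tool(
  increments=[
    [[0.6,4,0,0,0,0,0],[0.6,4,0,0,0,0,0],[0.6,2,0,0,0,0,0],[0.6,0,0,0,0,0,0]],
  ],
)

```text
time_s: 13.23
tool_pos: [0.5499, 0.0685, 0.1489]
ee_rot: [0.704, 0.71, 0.002, -0.001]
force: [-0.9, 0.3, 0.1]
finger_gap: 0.4
```

```bash
python3 - <<'E'
from h import *
s=show('top','t11',(220,460,140,280))
for c in clips(s):
    cc,a=c[0],np.radians(c[1]);u=np.array([np.cos(a),np.sin(a)])
    print(cc,c[1],'ends rel scoop (x,y)',cc+.025*u-[.507,-.175],cc-.025*u-[.507,-.175])
show('scene','s11',(220,480,120,310))
E
```

```text
(no output)
```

View pics/s11.png

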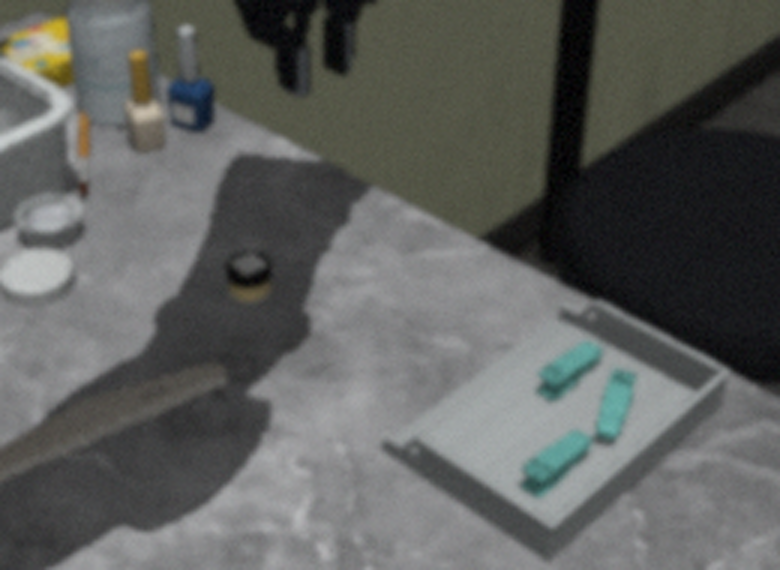

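View pics/t11.png

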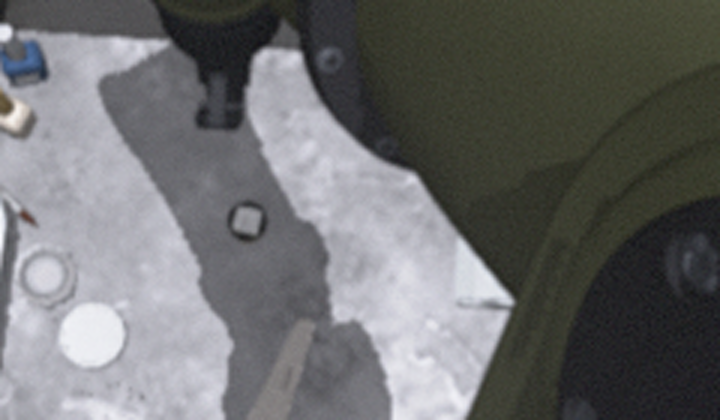

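```bash
python3 - <<'E'
from h import *
np.set_printoptions(precision=4,suppress=True)
s=cams.snapshot('scene')
for c in clips(s,.012):
    cc,a=c[0],np.radians(c[1]);u=np.array([np.cos(a),np.sin(a)])
    print(cc,c[1],'ends',cc+.025*u-[.507,-.175],cc-.025*u-[.507,-.175],c[5])
print(bot.get_obs()['qvel'])
E
```

```text
[ 0.4735 -0.2036] 3.705060225744006 ends [-0.0086 -0.027 ] [-0.0585 -0.0302] 242
[ 0.5383 -0.2005] 23.94243728444519 ends [ 0.0542 -0.0154] [ 0.0085 -0.0357] 183
[ 0.5445 -0.1606] 5.440956904543384 ends [0.0623 0.0167] [0.0126 0.012 ] 201
[ 0.0271  0.0045  0.0155  0.0007 -0.0007  0.002   0.0007]
```

```bash
python3 -c "
from cell import bot
print(bot.sign_off())"
```

```text
the job is handed in; nothing more can be done
None
```

All three clips are inside the scoop, and I handed the job in at about 13.3 s of the 61 s allowed. I swept each one separately along the table with the half-closed fingertips, working as a two-point rake, and lifted none.

- **Clips:** In the last measurement, from the scene camera, every clip end was at scoop y between -36 and +17 mm (limit +58) and scoop x between -59 and +62 mm (limits ±90).
- **Loose items:** The jar, lid and dish show at the same pixels in the last top view as in the first. The gripper came no nearer than about 20 mm to any of them.
- **Forces:** The wrist force stayed under about 2 N in every reading.
- **Disagreements:** For the starting positions, the top and wrist cameras agreed within about 3 mm, and the scene camera within about 4 mm of the top one. The arm blocked the top camera's view of the scoop at the end, so the final clip positions rest on the scene camera alone.

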